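Drive the bush out of the bearing housing

TASK

Drive the tight brass bush down out of the bore of the bearing housing with the green-collared drift, the one in the rack that fits: hold the drift by its handle and press it steadily down into the bore from above until the bush drops into the tray below. Then let go and leave the drift standing in the bore with its green collar resting on the housing.

Things in the scene. Friction and masses are not known exactly. Their poses are not given: they have to be found in the camera images.
- drift_green: steel drift with a green collar, 0.22 kg, round about its z axis (up). Origin: centre of the collar's underside. Below it a nose, 24 mm in diameter, 45 mm long; above it the collar, 48 mm in diameter, 8 mm thick, then a dark ribbed handle, 20 mm in diameter, 8 to 58 mm above the origin, to be gripped from above
- rack: fixed plywood rack, 215 mm (its x) by 66 mm (y), top 80 mm above the bench; origin: centre of its underside. Three drifts hang nose down in a row along its x, 67 mm apart, collars on its top, in any order; lift 50 mm to clear it. The blue-collared one (10 mm nose) slips through the bush, the red one (38 mm nose) is too thick for the bore
- bush: brass ring, 32 mm outside, 14 mm inside, 22 mm long, 0.07 kg; origin: centre of its lower end, z along its axis. It starts tight in the bore, upper end 3 mm below the housing's top; it slides down under a push of about 6 to 15 N and falls free once pushed 15 to 20 mm
- bore_mouth (a point): centre of the bore's upper mouth in the flat top of the bearing housing, 86 mm above the bench, z up. The housing is a fixed aluminium block 84 (x) by 110 (y) by 30 mm thick with a vertical through bore of 34 mm (2 mm chamfer at the mouth), on two steel blocks over a steel tray with a rim, whose floor is 80 mm below this point
Not all that is in view belongs to the job. What is shaped like the drift_green but orange or turquoise is not meant.

How it is judged:
By the outcome, as a careful person would: the job done as asked, in the order asked, and still so for the second after the job is handed in, with the robot touching nothing.
It also fails if it takes over 38 s, if anything falls off the work surface, if the arm or the gripper's body presses on something with over 40 N, if the wrist force passes 120 N, or if a joint passes its speed limit or range.

ROBOT

A 6-joint arm with a two-finger parallel gripper is mounted at the origin on a cart in front of the work surface, level with it; the furniture and walls round the work are solid. World frame = base frame: x ahead of the robot, y to its left, z up, the work surface at z = 0. Lengths are in m, angles in degrees, forces in N, time in s.
With the tool pointing down it reaches from about 0.4 to 0.825 m from the base axis. Payload 7 kg.
Tool frame: the origin (TCP) lies between the finger pads; the fingertips stand 22 mm ahead of it and the grasp point (between the pads) lies 3 mm ahead of it; z points along the fingers, y is the line along which they close (so a half turn about z gives the same grasp; the last joint's range is limited). The gripper opens to 88 mm and grips with 3 to 60 N. Pads are 19 mm wide; open, the fingers measure 130 mm over their backs; the gripper's body (78 mm by 193 mm) begins 47 mm behind the grasp point.
Start: joints at [90.075, 20.546, 0.682, 0, -70.136, -16.507], TCP at [0.191, 0.647, 0.249] pointing down, gripper open.
Joint ranges: [-176.03, 176.03], [-82.01, 121.73], [-58.28, 71.71], [-173.87, 95.51], [-174.79, -0.11], [-173.66, 173.66]. Speed limits (degrees/s): [136.94, 136.94, 172.46, 180, 180, 180].

INTERFACE

Orientations are given as [roll, pitch, yaw] about the fixed x, y, z axes, in that order (R = Rz(yaw) Ry(pitch) Rx(roll)).
In Python, from plant import ctrl gives the robot as it stands.
- The arm moves only by the tool apply_moves, never from a script. Its argument "targets" is a list of rows, each an object with "travel": the shift along the tool's x, y, z in mm, a list of three; "roll": the turn about the tool's z in degrees; "jaw": the finger opening in mm, from 0 to 87.6. In form: [{"travel": [tx, ty, tz], "roll": roll, "jaw": jaw}, ...]. A call has 1 to 10 rows; each row shifts and turns the commanded pose from where the row before left it, along the tool's axes as they then stand; what a row does not reach is not made up. A row lasts 1/10 s, in which the tool goes at most 50 mm and 8.59 degrees, less where a joint would pass 70% of its speed; a pose out of reach is approached as far as the arm can. A call with a gripper value outside its range is refused whole. The fingers move at their own pace and stop on an object; the grip force is fixed at half the most. Time passes only in rows, so rows that do not move let the fingers close. It gives the time, the measured TCP pose, the force, the opening and the grip force at its end, in the units of the state.
- ctrl.get_obs(): the state, without advancing time (a new reading comes with each control period).
- ctrl.snapshot(name): name is "side" or "top" or "wrist"; returns the picture (420x560x3 uint8, red, green, blue); there is no depth.
- ctrl.calibration(name): a dict with "K" (3x3 intrinsics, pixels), "dist_coeffs" ([k1, k2, p1, p2, k3] as OpenCV has them; the pictures are not rectified), "extrinsics" (4x4, takes a point from camera to world coordinates); the wrist camera has in their place "hand_eye" (4x4, takes a point from camera to tool coordinates, whose origin is the TCP and whose axes are the flange's). Camera axes: x right, y down, z forward; pixel columns grow to the right and rows downward; lengths in m; the calibration is good to about 2 mm. A picture is of the moment at which its call begins: read the wrist's pose just before it. calibration takes no time and is no camera call.
- ctrl.close_job(): hands the job in; it is judged then, once.
The state is a dict: "clock": time; "joint_pos": joint angles; "qvel": joint speeds; "tau": joint torques, N m; "tool_pos": TCP position; "orientation": TCP orientation; "force": force on the tool from outside, world axes, zero at the start; "moment": the same for the moment, N m; "opening": finger opening in m; "gripper_force": force on a finger pad.
Only numpy, scipy, OpenCV 4.12 (cv2) and the standard library are available. Lean on these libraries where they do the work, as an engineer would, in place of code of your own. Each camera call takes 0.05 s, during which the arm holds its last target. There are 200 camera calls.

## Working session

There is one attempt and no reset: what is moved stays moved. The work goes in short steps, Python scripts to look and compute and a tool call to move; the robot and the scene stay as the last step left them, time stands still between calls to the robot, and variables do not carry over. Pictures are saved under pics/ and viewed, at most 10 in all, crops included, and the job is handed in when it is done.

Besides the shell and the picture viewer there is one more tool, called by a JSON object that holds its "fn" and its "kwargs", one argument or row to a line. apply_moves: Moves the arm, as the interface text tells. Its arguments: {"type":"object","properties":{"targets":{"type":"array","items":{"type":"object","properties":{"travel":{"type":"array","items":{"type":"number"}},"roll":{"type":"number"},"jaw":{"type":"number"}}}}},"required":["targets"]}

```bash
ls; mkdir -p pics
python3 - <<'E'
from plant import ctrl
import cv2,numpy as np
np.set_printoptions(precision=4,suppress=True)
o=ctrl.get_obs();print(o)
for n in ["side","top"]:
    cv2.imwrite(f"pics/{n}0.png",ctrl.snapshot(n)[:,:,::-1])
for n in ["side","top","wrist"]:print(n,ctrl.calibration(n))
E
```

```text
pics
{'clock': 0.0, 'joint_pos': array([ 90.0744,  20.5911,   0.6345,  -0.0197, -70.1368, -16.5085]), 'qvel': array([ 0.1122, -0.0085, -0.0034, -0.0063,  0.1396, -0.1147]), 'tau': array([  0.001 , -58.2702,  29.3054,   6.9975,   0.0068,  -0.0002]), 'tool_pos': array([0.1908, 0.647 , 0.2476]), 'orientation': array([179.9052,  -0.0088, -16.4408]), 'force': array([ 0.0845, -0.1655,  0.4918]), 'moment': array([-0.0204,  0.0304, -0.0352]), 'gripper_force': 0.0, 'opening': 0.0876449486260454}
side {'K': array([[414.0734,   0.    , 278.74  ],
       [  0.    , 414.0734, 213.8491],
       [  0.    ,   0.    ,   1.    ]]), 'dist_coeffs': array([0.0184, 0.    , 0.    , 0.    , 0.    ]), 'extrinsics': array([[ 0.9988,  0.0248, -0.0411,  0.5829],
       [ 0.0477, -0.6155,  0.7867, -0.7027],
       [-0.0058, -0.7878, -0.616 ,  0.6006],
       [ 0.    ,  0.    ,  0.    ,  1.    ]])}
top {'K': array([[381.2611,   0.    , 274.7197],
       [  0.    , 381.2611, 202.0229],
       [  0.    ,   0.    ,   1.    ]]), 'dist_coeffs': array([-0.0232,  0.    ,  0.    ,  0.    ,  0.    ]), 'extrinsics': array([[-0.0128, -0.9967,  0.0801,  0.4488],
       [-0.9999,  0.0136,  0.0101, -0.0195],
       [-0.0111, -0.0799, -0.9967,  0.9451],
       [ 0.    ,  0.    ,  0.    ,  1.    ]])}
wrist {'K': array([[348.4846,   0.    , 287.1505],
       [  0.    , 348.4846, 207.053 ],
       [  0.    ,   0.    ,   1.    ]]), 'dist_coeffs': array([0.0139, 0.    , 0.    , 0.    , 0.    ]), 'hand_eye': array([[ 0.0002, -0.9563, -0.2924,  0.0795],
       [ 1.    ,  0.0002,  0.0001,  0.0001],
       [-0.0001, -0.2924,  0.9563, -0.136 ],
       [ 0.    ,  0.    ,  0.    ,  1.    ]])}
```

View pics/side0.png

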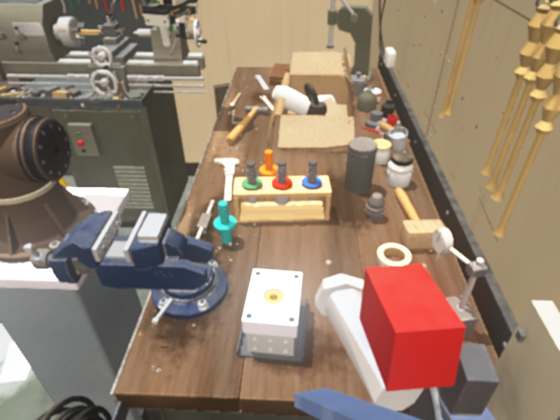

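View pics/top0.png

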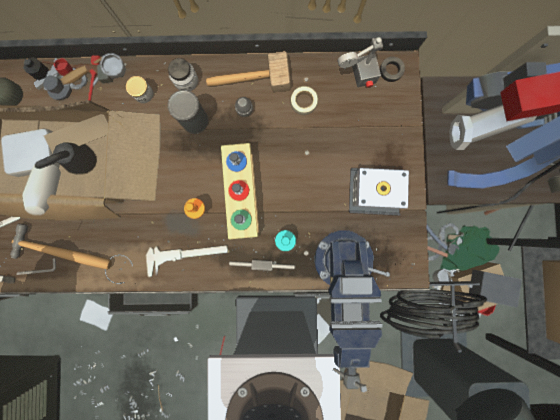

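Side: green drift in the rack, collar about (252,183); bore and bush about (273,297); the decoys are orange (268,165) and turquoise (225,220). Top: green collar (240,219), red (238,190), blue (236,161), bush (383,188), vise near (340,255).

```bash
cat > h.py <<'E'
from plant import ctrl
import cv2,numpy as np
from scipy.spatial.transform import Rotation as R
np.set_printoptions(precision=4,suppress=True)
def cam(n):
    c=ctrl.calibration(n)
    if n=="wrist":
        o=ctrl.get_obs();T=np.eye(4);T[:3,:3]=R.from_euler('xyz',o['orientation'],degrees=True).as_matrix();T[:3,3]=o['tool_pos']
        E=T@c['hand_eye']
    else:E=c['extrinsics']
    return c['K'],c['dist_coeffs'],E
def ray(C,p):
    K,d,E=C
    q=cv2.undistortPoints(np.array([[p]],float),K,d)[0,0]
    return E[:3,3],E[:3,:3]@np.r_[q,1]
def onz(C,p,z):
    o,d=ray(C,p);return o+d*(z-o[2])/d[2]
def tri(r):
    A=0;b=0
    for o,d in r:
        d=d/np.linalg.norm(d);P=np.eye(3)-np.outer(d,d);A=A+P;b=b+P@o
    return np.linalg.solve(A,b)
def blobs(im,lo,hi,minA=30):
    h=cv2.cvtColor(im,cv2.COLOR_RGB2HSV);m=cv2.inRange(h,lo,hi)
    n,l,s,c=cv2.connectedComponentsWithStats(m)
    return [(tuple(c[i].round(1)),s[i]) for i in range(1,n) if s[i][4]>=minA]
E
python3 - <<'E'
from h import *
top=cv2.imread('pics/top0.png')[:,:,::-1].copy();side=cv2.imread('pics/side0.png')[:,:,::-1].copy()
G=((55,90,40),(78,255,255));Y=((20,110,100),(32,255,255))
for n,im in(("top",top),("side",side)):
    C=cam(n)
    for k,c,z in(("g",G,.086),("y",Y,.083),("turq",((80,120,60),(95,255,255)),.05)):
        for p,s in blobs(im,*c):print(n,k,p,s,onz(C,p,z))
b=lambda n:None
print("tri bore",tri([ray(cam("top"),(383,188)),ray(cam("side"),(273,297))]))
print("tri turq top",onz(cam("top"),(285,240),.09))
big=np.hstack([cv2.resize(top[130:260,200:420],None,fx=3,fy=3,interpolation=2)])
cv2.imwrite("pics/c.png",big[:,:,::-1])
E
```

```text
top g (np.float64(241.4), np.float64(219.6)) [231 210  20  20 197] [0.4791 0.0649 0.086 ]
top g (np.float64(471.8), np.float64(250.1)) [ 441  226   58   44 1332] [ 0.4038 -0.4508  0.086 ]
top y (np.float64(383.1), np.float64(187.9)) [377 182  13  13 118] [ 0.5469 -0.2574  0.083 ]
top y (np.float64(188.5), np.float64(206.4)) [186 204   6   6  30] [0.5108 0.1855 0.083 ]
top y (np.float64(195.2), np.float64(212.3)) [184 204  20  14 102] [0.4971 0.1702 0.083 ]
top turq (np.float64(285.0), np.float64(240.2)) [275 230  21  21 334] [ 0.4309 -0.0333  0.05  ]
side g (np.float64(247.0), np.float64(185.0)) [243 181  12   7  40] [0.4734 0.0554 0.086 ]
side y (np.float64(555.9), np.float64(42.5)) [550  36  10  12  71] [1.6446 1.1599 0.083 ]
side y (np.float64(526.0), np.float64(72.8)) [515  68  20  11  86] [1.3768 0.7957 0.083 ]
side y (np.float64(545.9), np.float64(73.2)) [541  68  10   9  36] [1.4425 0.7923 0.083 ]
side y (np.float64(537.9), np.float64(93.8)) [531  90  14   9  56] [1.3356 0.605  0.083 ]
side y (np.float64(543.3), np.float64(125.8)) [536 122  15   9  45] [1.2526 0.3779 0.083 ]
side y (np.float64(234.9), np.float64(131.2)) [229 125  13  13  30] [0.4116 0.3188 0.083 ]
side y (np.float64(264.3), np.float64(170.2)) [260 166  12   8  48] [0.5066 0.123  0.083 ]
side y (np.float64(62.9), np.float64(182.2)) [ 59 177  10  10  53] [0.0579 0.0542 0.083 ]
side y (np.float64(405.0), np.float64(204.0)) [397 189  18  31  50] [0.8096 0.0022 0.083 ]
side turq (np.float64(224.2), np.float64(222.0)) [213 200  23  44 504] [ 0.4327 -0.032   0.05  ]
tri bore [ 0.5482 -0.2577  0.0805]
tri turq top [ 0.4322 -0.0327  0.09  ]
```

View pics/c.png

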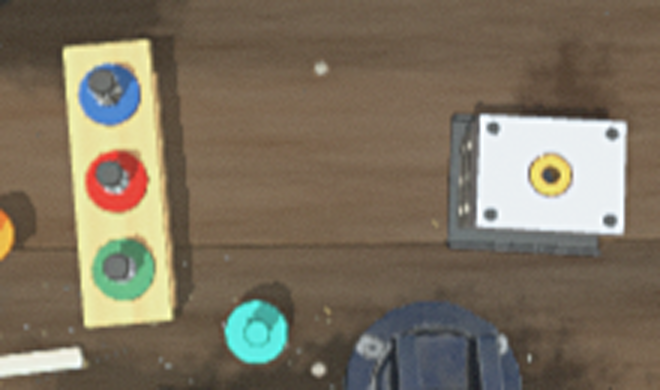

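Crop: in the rack, green is at the near end, centre about (124,269), with red and blue along a row tilted about 4.6°. The bush is at (550,175). Drift is about (0.479, 0.065) and bore about (0.547, -0.257), both within reach. I'll move above the rack, high up.

{"fn": "apply_moves", "kwargs": {
  "targets": [
    {"travel": [0, 0, -25], "roll": 0, "jaw": 50},
    {"travel": [0, 0, -25], "roll": 0, "jaw": 50},
    {"travel": [22, 24, 0], "roll": 0, "jaw": 50},
    {"travel": [22, 24, 0], "roll": 0, "jaw": 50},
    {"travel": [22, 24, 0], "roll": 0, "jaw": 50},
    {"travel": [22, 24, 0], "roll": 0, "jaw": 50},
    {"travel": [22, 24, 0], "roll": 0, "jaw": 50},
    {"travel": [22, 24, 0], "roll": 0, "jaw": 50},
    {"travel": [22, 24, 0], "roll": 0, "jaw": 50},
    {"travel": [22, 24, 0], "roll": 0, "jaw": 50}
  ]
}}

```text
clock: 1.1
tool_pos: [0.3058, 0.412, 0.2983]
orientation: [180.0, 0.0, -16.4]
force: [0.3, -0.3, -0.4]
opening: 0.0496
gripper_force: 0.0
```

{"fn": "apply_moves", "kwargs": {
  "targets": [
    {"travel": [22, 24, 0], "roll": 0, "jaw": 50},
    {"travel": [22, 24, 0], "roll": 0, "jaw": 50},
    {"travel": [22, 24, 0], "roll": 0, "jaw": 50},
    {"travel": [22, 24, 0], "roll": 0, "jaw": 50},
    {"travel": [22, 24, 0], "roll": 0, "jaw": 50},
    {"travel": [22, 24, 0], "roll": 0, "jaw": 50},
    {"travel": [22, 24, 0], "roll": 0, "jaw": 50},
    {"travel": [22, 24, 0], "roll": 0, "jaw": 50},
    {"travel": [22, 24, 0], "roll": 0, "jaw": 50},
    {"travel": [22, 24, 0], "roll": 0, "jaw": 50}
  ]
}}

```text
clock: 2.1
tool_pos: [0.4488, 0.1197, 0.2985]
orientation: [-180.0, 0.0, -16.4]
force: [1.2, 0.3, 0.8]
opening: 0.05
gripper_force: 0.0
```

{"fn": "apply_moves", "kwargs": {
  "targets": [
    {"travel": [0, 0, 0], "roll": -7, "jaw": 50},
    {"travel": [0, 0, 0], "roll": -7, "jaw": 50},
    {"travel": [0, 0, 0], "roll": -7, "jaw": 50},
    {"travel": [0, 0, 0], "roll": 0, "jaw": 50},
    {"travel": [0, 0, 0], "roll": 0, "jaw": 50}
  ]
}}

```text
clock: 2.6
tool_pos: [0.4484, 0.121, 0.2984]
orientation: [180.0, 0.0, 4.4]
force: [-0.0, 0.6, -0.5]
opening: 0.0496
gripper_force: 0.0
```

Run:
```python
from h import *
o=ctrl.get_obs();print(o)
C=cam("wrist");im=ctrl.snapshot("wrist");cv2.imwrite("pics/w1.png",im[:,:,::-1])
for p,s in blobs(im,(55,80,40),(78,255,255),100):
    x,y,w,h,_=s;print(p,s,onz(C,p,.088),onz(C,(x+w/2-.5,y+h/2-.5),.088))
```

```text
{'clock': 2.6, 'joint_pos': array([ 39.482 ,  -1.6151, -19.932 ,  -0.0078, -71.7017,  54.8829]), 'qvel': array([ 0.2343, -0.0317,  0.1457,  0.0708,  0.0099, -0.1084]), 'tau': array([ -0.0914, -27.3486,  29.6625,   6.9962,   0.0834,   0.2783]), 'tool_pos': array([0.4484, 0.121 , 0.2984]), 'orientation': array([179.9953,   0.0195,   4.3625]), 'force': array([-0.0431,  0.6355, -0.4643]), 'moment': array([-0.045 , -0.0212, -0.0544]), 'gripper_force': 0.0, 'opening': 0.049634630126385505}
(np.float64(337.8), np.float64(149.5)) [321 131  43  45 770] [0.4851 0.0733 0.088 ] [0.482  0.0687 0.088 ]
```

View pics/w1.png

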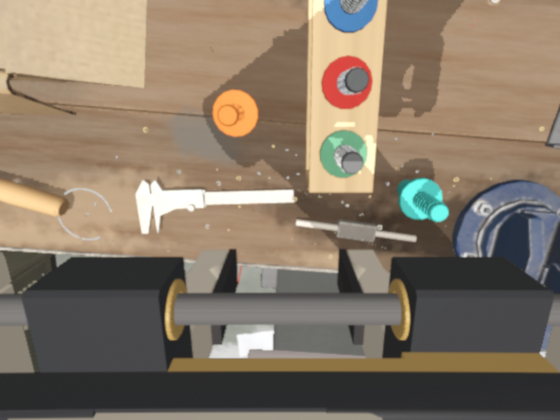

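Wrist view: the green collar is at about (343,154), red at (346,82), turquoise at (421,200), all clear of the gripper. Both cameras agree to 3-4 mm. I'll move over it and refine closer.

{"fn": "apply_moves", "kwargs": {
  "targets": [
    {"travel": [14, 28, 0], "roll": 0, "jaw": 50},
    {"travel": [14, 28, 0], "roll": 0, "jaw": 50},
    {"travel": [0, 0, 35], "roll": 0, "jaw": 50},
    {"travel": [0, 0, 35], "roll": 0, "jaw": 50},
    {"travel": [0, 0, 30], "roll": 0, "jaw": 50},
    {"travel": [0, 0, 0], "roll": 0, "jaw": 50},
    {"travel": [0, 0, 0], "roll": 0, "jaw": 50}
  ]
}}

```text
clock: 3.35
tool_pos: [0.4813, 0.0675, 0.1992]
orientation: [180.0, 0.0, 4.5]
force: [0.0, 0.6, 0.2]
opening: 0.0503
gripper_force: 0.0
```

Run:
```python
from h import *
o=ctrl.get_obs();print(o['tool_pos'],o['orientation'])
C=cam("wrist");im=ctrl.snapshot("wrist");cv2.imwrite("pics/w2.png",im[:,:,::-1])
h=cv2.cvtColor(im,cv2.COLOR_RGB2HSV);m=cv2.inRange(h,(55,80,40),(78,255,255))
cs,_=cv2.findContours(m,0,1)
for c in cs:
    if cv2.contourArea(c)>150:
        hull=cv2.convexHull(c)
        p,r=cv2.minEnclosingCircle(c);print(p,r,r*(o['tool_pos'][2]+.13-.088)/348,onz(C,p,.088),cv2.boundingRect(c))
```

```text
[0.4813 0.0675 0.1992] [179.9506   0.0185   4.5253]
(287.0, 210.41175842285156) 30.002925872802734 0.020793926386059175 [0.4825 0.0674 0.088 ] (257, 181, 61, 52)
```

View pics/w2.png

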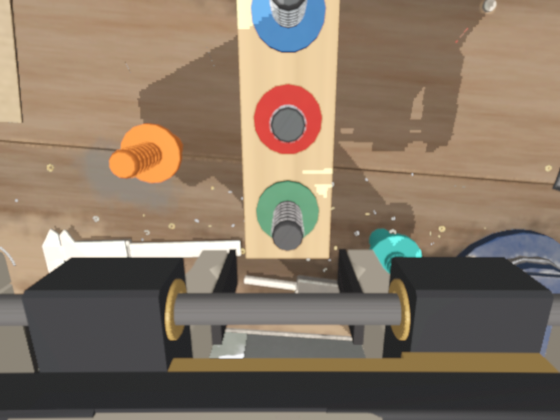

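Wrist view: the green collar is centred at (287,210), radius about 30 px, and the handle top is at (287,234), centred between the fingers. Descend 80 mm and grip.

{"fn": "apply_moves", "kwargs": {
  "targets": [
    {"travel": [1, 0, 20], "roll": 0, "jaw": 50},
    {"travel": [0, 0, 20], "roll": 0, "jaw": 50},
    {"travel": [0, 0, 20], "roll": 0, "jaw": 50},
    {"travel": [0, 0, 20], "roll": 0, "jaw": 50},
    {"travel": [0, 0, 0], "roll": 0, "jaw": 10},
    {"travel": [0, 0, 0], "roll": 0, "jaw": 10},
    {"travel": [0, 0, 0], "roll": 0, "jaw": 10},
    {"travel": [0, 0, 0], "roll": 0, "jaw": 10},
    {"travel": [0, 0, 0], "roll": 0, "jaw": 10}
  ]
}}

```text
clock: 4.3
tool_pos: [0.4826, 0.0678, 0.1197]
orientation: [-180.0, -0.1, 4.6]
force: [-1.5, 0.5, 6.0]
opening: 0.0191
gripper_force: 30.0
```

Gripped at 19 mm opening and 30 N. Lift, then carry it to just short of the bore.

{"fn": "apply_moves", "kwargs": {
  "targets": [
    {"travel": [0, 0, -15], "roll": 0, "jaw": 10},
    {"travel": [0, 0, -20], "roll": 0, "jaw": 10},
    {"travel": [0, 0, -25], "roll": 0, "jaw": 10},
    {"travel": [0, 0, -25], "roll": 0, "jaw": 10},
    {"travel": [0, 0, -15], "roll": 0, "jaw": 10},
    {"travel": [0, 0, 0], "roll": 0, "jaw": 10},
    {"travel": [1, 15, 0], "roll": 0, "jaw": 10},
    {"travel": [1, 24, 0], "roll": 0, "jaw": 10},
    {"travel": [1, 32, 0], "roll": 0, "jaw": 10},
    {"travel": [1, 32, 0], "roll": 0, "jaw": 10}
  ]
}}

```text
clock: 5.3
tool_pos: [0.4934, -0.0357, 0.2173]
orientation: [-180.0, 0.1, 4.6]
force: [0.4, 0.0, -1.8]
opening: 0.0192
gripper_force: 30.0
```

{"fn": "apply_moves", "kwargs": {
  "targets": [
    {"travel": [1, 32, 0], "roll": 0, "jaw": 10},
    {"travel": [1, 32, 0], "roll": 0, "jaw": 10},
    {"travel": [1, 32, 0], "roll": 0, "jaw": 10},
    {"travel": [1, 32, 0], "roll": 0, "jaw": 10},
    {"travel": [1, 32, 0], "roll": 0, "jaw": 10},
    {"travel": [0, 32, 0], "roll": 0, "jaw": 10},
    {"travel": [0, 22, 0], "roll": 0, "jaw": 10},
    {"travel": [0, 10, 0], "roll": 0, "jaw": 10},
    {"travel": [0, 0, 0], "roll": 0, "jaw": 10},
    {"travel": [0, 0, 0], "roll": 0, "jaw": 10}
  ]
}}

```text
clock: 6.3
tool_pos: [0.5165, -0.2573, 0.2178]
orientation: [-180.0, 0.1, 4.5]
force: [-0.4, 0.2, -1.8]
opening: 0.0197
gripper_force: 30.0
```

Run:
```python
from h import *
o=ctrl.get_obs();print(o['tool_pos'],o['orientation'],o['opening'])
C=cam("wrist");im=ctrl.snapshot("wrist");cv2.imwrite("pics/w3.png",im[:,:,::-1])
h=cv2.cvtColor(im,cv2.COLOR_RGB2HSV)
for k,lo,hi in(("bush",(18,90,80),(34,255,255)),("green",(55,80,40),(78,255,255))):
  cs,_=cv2.findContours(cv2.inRange(h,lo,hi),0,1)
  for c in cs:
    if cv2.contourArea(c)>120:
        p,r=cv2.minEnclosingCircle(c);print(k,p,r,onz(C,p,.083),cv2.boundingRect(c))
```

```text
[ 0.5165 -0.2573  0.2178] [-179.9619    0.0638    4.5409] 0.01971468324869096
bush (292.0, 370.5) 194.00074768066406 [ 0.3522 -0.2751  0.083 ] (98, 352, 389, 20)
bush (40.5, 355.0) 21.59292221069336 [ 0.3522 -0.0417  0.083 ] (26, 339, 31, 34)
bush (338.5, 310.0) 30.10408592224121 [ 0.4209 -0.311   0.083 ] (333, 280, 13, 61)
bush (236.0, 310.0) 30.14972686767578 [ 0.4136 -0.2198  0.083 ] (229, 280, 13, 61)
bush (289.89129638671875, 162.8913116455078) 20.00286293029785 [ 0.5492 -0.2569  0.083 ] (270, 143, 40, 40)
green (286.5, 247.0) 41.51214599609375 [ 0.4779 -0.2599  0.083 ] (245, 216, 84, 43)
green (465.5, 195.5) 41.188690185546875 [ 0.5341 -0.3994  0.083 ] (425, 177, 82, 34)
```

View pics/w3.png

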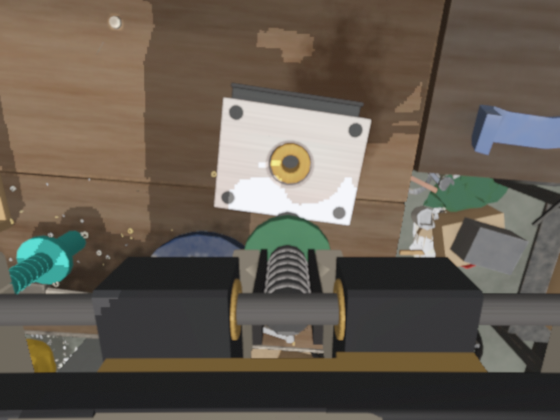

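Wrist view: the bush ring is centred at (290,163), radius 20 px, giving (0.549, -0.257), which agrees with the top camera within 2 mm. The drift hangs straight in the jaws. Go over the bore and down until just inside it.

{"fn": "apply_moves", "kwargs": {
  "targets": [
    {"travel": [16, 1, 0], "roll": 0, "jaw": 10},
    {"travel": [16, 1, 0], "roll": 0, "jaw": 10},
    {"travel": [0, 0, 0], "roll": 0, "jaw": 10},
    {"travel": [0, 0, 10], "roll": 0, "jaw": 10},
    {"travel": [0, 0, 15], "roll": 0, "jaw": 10},
    {"travel": [0, 0, 10], "roll": 0, "jaw": 10},
    {"travel": [0, 0, 5], "roll": 0, "jaw": 10},
    {"travel": [0, 0, 0], "roll": 0, "jaw": 10},
    {"travel": [0, 0, 0], "roll": 0, "jaw": 10}
  ]
}}

```text
clock: 7.25
tool_pos: [0.5492, -0.2572, 0.1789]
orientation: [180.0, -0.0, 4.6]
force: [-0.5, -0.9, -1.8]
opening: 0.0194
gripper_force: 30.0
```

Run:
```python
from h import *
o=ctrl.get_obs();print(o['tool_pos'],o['force'])
a=ctrl.snapshot("top")[130:250,310:470];b=ctrl.snapshot("side")[200:370,190:340]
a=cv2.resize(a,(400,300),interpolation=2);b=cv2.resize(b,(400,453),interpolation=2)[:300+153]
a=cv2.copyMakeBorder(a,0,153,0,0,0)
cv2.imwrite("pics/s1.png",np.hstack([a,b])[:,:,::-1])
```

```text
[ 0.5492 -0.2572  0.1789] [-0.4775 -0.88   -1.8083]
```

View pics/s1.png

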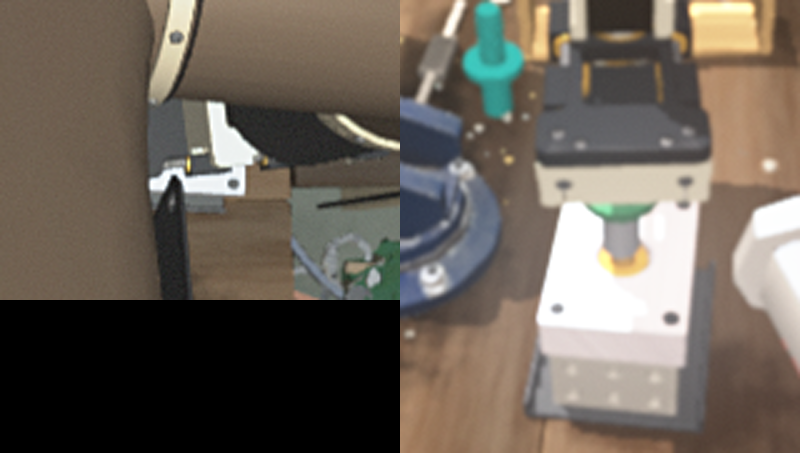

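Side view: the nose at (622,240) points at the middle of the bush ring at (624,258), centred. Press down slowly.

{"fn": "apply_moves", "kwargs": {
  "targets": [
    {"travel": [0, 0, 4], "roll": 0, "jaw": 10},
    {"travel": [0, 0, 4], "roll": 0, "jaw": 10},
    {"travel": [0, 0, 2], "roll": 0, "jaw": 10},
    {"travel": [0, 0, 2], "roll": 0, "jaw": 10},
    {"travel": [0, 0, 2], "roll": 0, "jaw": 10},
    {"travel": [0, 0, 2], "roll": 0, "jaw": 10},
    {"travel": [0, 0, 2], "roll": 0, "jaw": 10},
    {"travel": [0, 0, 0], "roll": 0, "jaw": 10}
  ]
}}

```text
clock: 8.15
tool_pos: [0.5494, -0.2572, 0.1618]
orientation: [180.0, -0.1, 4.6]
force: [-1.6, 2.4, 6.9]
opening: 0.0195
gripper_force: 30.0
```

Pushing at about 9 N, with small side forces. Continue.

{"fn": "apply_moves", "kwargs": {
  "targets": [
    {"travel": [0, 0, 2], "roll": 0, "jaw": 10},
    {"travel": [0, 0, 3], "roll": 0, "jaw": 10},
    {"travel": [0, 0, 3], "roll": 0, "jaw": 10},
    {"travel": [0, 0, 3], "roll": 0, "jaw": 10},
    {"travel": [0, 0, 3], "roll": 0, "jaw": 10},
    {"travel": [0, 0, 3], "roll": 0, "jaw": 10},
    {"travel": [0, 0, 3], "roll": 0, "jaw": 10},
    {"travel": [0, 0, 3], "roll": 0, "jaw": 10},
    {"travel": [0, 0, 3], "roll": 0, "jaw": 10},
    {"travel": [0, 0, 0], "roll": 0, "jaw": 10}
  ]
}}

```text
clock: 9.15
tool_pos: [0.5487, -0.2571, 0.1338]
orientation: [-180.0, 0.1, 4.6]
force: [0.3, -0.2, -1.8]
opening: 0.0193
gripper_force: 30.0
```

The force has gone, so the bush has come free. Lower until the collar seats (expected at TCP z of about 0.125).

{"fn": "apply_moves", "kwargs": {
  "targets": [
    {"travel": [0, 0, 3], "roll": 0, "jaw": 10},
    {"travel": [0, 0, 2], "roll": 0, "jaw": 10},
    {"travel": [0, 0, 2], "roll": 0, "jaw": 10},
    {"travel": [0, 0, 1], "roll": 0, "jaw": 10},
    {"travel": [0, 0, 0], "roll": 0, "jaw": 10}
  ]
}}

```text
clock: 9.65
tool_pos: [0.5489, -0.2572, 0.1264]
orientation: [-180.0, 0.0, 4.6]
force: [-0.2, 0.9, -1.9]
opening: 0.0192
gripper_force: 30.0
```

{"fn": "apply_moves", "kwargs": {
  "targets": [
    {"travel": [0, 0, 1], "roll": 0, "jaw": 10},
    {"travel": [0, 0, 1], "roll": 0, "jaw": 10},
    {"travel": [0, 0, 0], "roll": 0, "jaw": 10}
  ]
}}

```text
clock: 9.95
tool_pos: [0.5491, -0.2572, 0.1258]
orientation: [180.0, -0.0, 4.6]
force: [-2.3, 2.6, 6.0]
opening: 0.0192
gripper_force: 30.0
```

The collar is in contact at the expected height (8 N). Release and retreat upward.

{"fn": "apply_moves", "kwargs": {
  "targets": [
    {"travel": [0, 0, 0], "roll": 0, "jaw": 30},
    {"travel": [0, 0, 0], "roll": 0, "jaw": 50},
    {"travel": [0, 0, 0], "roll": 0, "jaw": 50},
    {"travel": [0, 0, 0], "roll": 0, "jaw": 50},
    {"travel": [0, 0, -10], "roll": 0, "jaw": 50},
    {"travel": [0, 0, -20], "roll": 0, "jaw": 50},
    {"travel": [0, 0, -30], "roll": 0, "jaw": 50},
    {"travel": [0, 0, -30], "roll": 0, "jaw": 50},
    {"travel": [0, 0, -20], "roll": 0, "jaw": 50},
    {"travel": [0, 0, 0], "roll": 0, "jaw": 50}
  ]
}}

```text
clock: 10.95
tool_pos: [0.5507, -0.2578, 0.239]
orientation: [179.9, -0.4, 4.6]
force: [-0.3, 0.3, 0.4]
opening: 0.0498
gripper_force: 0.0
```

Run:
```python
from h import *
o=ctrl.get_obs();print(o['tool_pos'],o['force'],o['opening'],o['clock'])
C=cam("wrist");w=ctrl.snapshot("wrist");b=ctrl.snapshot("side")[200:370,190:340]
h=cv2.cvtColor(w,cv2.COLOR_RGB2HSV)
for c in cv2.findContours(cv2.inRange(h,(55,80,40),(78,255,255)),0,1)[0]:
    if cv2.contourArea(c)>120:
        p,r=cv2.minEnclosingCircle(c);print(p,r,onz(C,p,.094))
b=cv2.resize(b,(400,453),interpolation=2);w=cv2.resize(w,(400,300));w=cv2.copyMakeBorder(w,0,153,0,0,0)
cv2.imwrite("pics/s2.png",np.hstack([w,b])[:,:,::-1])
```

```text
[ 0.5507 -0.2578  0.239 ] [-0.3316  0.3296  0.4142] 0.04978718534951722 10.95
(456.5, 208.5) 36.776451110839844 [ 0.5552 -0.4011  0.094 ]
(285.7208557128906, 202.81643676757812) 26.29192352294922 [ 0.5487 -0.2573  0.094 ]
```

View pics/s2.png

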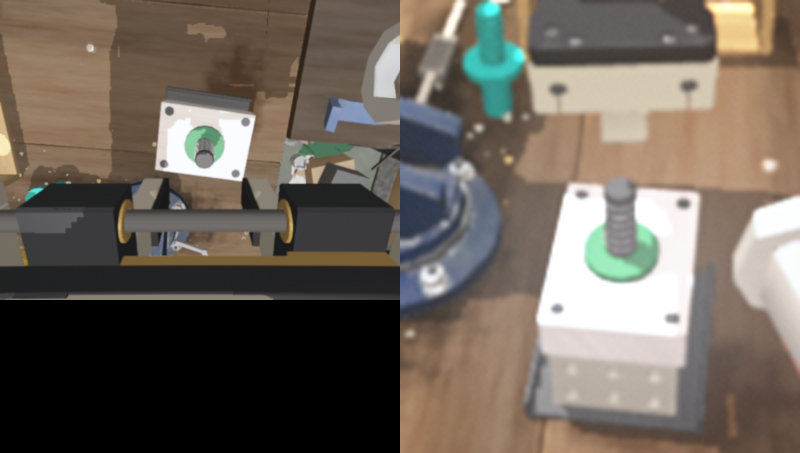

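The views show the drift upright, with its green collar flat on the housing at (621,250) in the side crop, centred on the bore. The gripper is clear.

```bash
python3 -c "
from plant import ctrl
print(ctrl.close_job())"
```

```text
the job is handed in; nothing more can be done
None
```

The job is handed in at about 11 s: the bush was pressed free (push force dropped to zero; not seen in the tray itself), and the green drift stands in the bore with its collar on the housing and the gripper clear.

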